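# Locate a specimen holder in the stage corner and hold it

### The job

Lift the specimen holder with the square post onto the stage of the sectioning machine, its small resin block pointing away from the end fence, and press it flat on the stage into the corner so that it touches the side fence and the end fence at once. Finish while still gripping it and pressing it against both fences, so that I can tighten the clamp: do not let go. Leave the other holder and everything else on the bench where they are.

Things in the scene. Friction and masses are not known exactly. Their poses are not given: they have to be found in the camera images.
- holder_mid (a point): Centre of the specimen holder to be taken, 34 mm above its underside, on the axis of its post. The holder is bare aluminium, about 0.2 kg (varies): a flat base 64 (its x) x 40 (its y) x 20 mm high, on whose middle stands an upright SQUARE post 24 x 24 mm, from 20 to 68 mm above the underside (faces square to x and y; grip it here). A small cream resin block 16 x 26 mm, 10 mm high, sits on top of the base at its -x end, centred 22 mm from the post axis. z is up.
- holder: The same holder; origin at the centre of its underside, same axes.
- resin (a point): Centre of the resin block's top on that holder: 22 mm from the post axis towards the holder's -x end, 30 mm above the underside.
- round_mid (a point): Centre of the other specimen holder, which stays where it is: same base, resin block and height, but its post is ROUND, 24 mm across. 34 mm above its underside.
- corner (a point): The inside corner of the stage: where the inner faces of the two fences and the top of the stage plate meet (the plate top is 52 mm above the bench). Its axes are the machine's: the side fence runs from here along -x, the end fence along +y, z up. The open stage is on the -x, +y side. The holder is home with its long side on the side fence and its plain end on the end fence, so its x axis points as this x axis and its post axis is at (-32, +20) mm from here.
- side_fence: Fixed steel side fence, 94 mm long, 10 mm thick, 15 mm high above the plate; origin at the corner point, inner face in the plane y = 0 of the corner, body on the -y side. A clamp screw with a black knob lies on the deck behind it, no higher than 16 mm above the plate.
- end_fence: Fixed steel end fence, 70 mm long, 10 mm thick, 15 mm high above the plate; origin at the corner point, inner face in the plane x = 0 of the corner, body on the +x side. It starts 6 mm away from the side fence (corner relief). Plate and fences are rigid steel with dry friction about 1: a holder bearing hard on the plate, or on one fence, sticks short of the other, and the push felt is then only friction.
- machine: The sectioning machine, cream, fixed to the bench; origin on the bench under the deck, same axes as the corner, which is at (40, -5, 52) mm in it. Deck 200 (x) x 210 (y) x 40 mm high, stage plate 120 x 95 mm and 12 mm thick on it, centred at (0, 30) mm. The drive head, a box 220 x 120 mm and 150 mm high (170 mm with its knob), stands at the -y end, its face 95 mm beyond the side fence.
- dish: Closed round dish 80 mm across, 15 mm high, a bystander; origin under its centre.
- jar: Small amber jar 56 mm across, 70 mm high, a bystander; origin under its centre.
- forceps: Steel forceps 130 mm long, 12 mm wide, 8 mm high, lying, a bystander; origin under its middle.
- reagent: Bottle 80 mm across, 150 mm high, a bystander; origin under its centre.
- beaker: Clear beaker 70 mm across, 85 mm high, a bystander; origin under its centre.

How it is judged:
On the way, in this order (a step that is already met when the one before it is completed fails the run):
1. the square-post holder is lifted off the bench in the gripper (contact force between the fingers and holder above 1 N and height (world z) of holder_mid above 0.09 m), for 0.1 s.
2. it lies flat in the corner, gripped and pressed on both fences (contact force between holder and side_fence above 0.5 N and contact force between holder and end_fence above 0.5 N and contact force between the fingers and holder above 2 N and angle between the x axis of holder_mid and the x axis of corner, either way round below 0.05 rad and angle between holder_mid's own z axis and vertical below 0.05 rad and x of holder_mid in the frame of corner between -0.036 and -0.029 m and y of holder_mid in the frame of corner between 0.017 and 0.024 m and z of holder_mid in the frame of corner between 0.03 and 0.0375 m and x of resin in the frame of corner below -0.045 m), for 0.3 s.
At the end, for the whole second after the job is handed in: Through the last second the holder is in the fingers (over 2 N), at rest, flat on the stage plate (3.5 mm, 3 deg), parallel to the fences within 3 deg, resin block away from the end fence, post axis within about 4 mm of home, and presses on each fence with over 0.5 N (all of step 2 and linear speed of holder below 0.01 m/s); the arm keeps its last pose, push and grip.
It fails at once if the other holder is moved by more than 20 mm (distance of round_mid from where it was at the start of the episode above 0.02 m).
It fails at once if another thing on the bench is moved by more than 20 mm (distance of any of dish, jar, forceps, reagent, beaker from where it was at the start of the episode above 0.02 m).
It also fails if it takes over 45 s, if anything falls off the work surface, if the arm or the gripper's body presses on something with over 40 N, if the wrist force passes 120 N, or if a joint passes its speed limit or range.

### The arm

A 6-joint arm with a two-finger parallel gripper is mounted at the origin on the work surface. World frame = base frame: x ahead of the robot, y to its left, z up, the work surface at z = 0. Lengths are in m, angles in rad, forces in N, time in s.
With the tool pointing down it reaches from about 0.225 to 0.875 m from the base axis. Payload 3.4 kg.
Tool frame: the origin (TCP) lies at the centre of the arm's flange, where the gripper is bolted on; the fingertips stand 173 mm ahead of it and the grasp point (between the pads) lies 155 mm ahead of it; x points along the fingers, y is the direction in which the jaws open and shut, and the axes are right-handed (so a half turn about x gives the same grasp; the last joint's range is limited). The gripper opens to 85 mm and grips with 20 to 120 N. Pads are 22 mm wide; open, the fingers measure 114 mm over their backs; the gripper's body (76 mm by 85 mm) begins 54 mm behind the grasp point. The pads swing forward as they close: fully open they stand 13 mm farther back than shut.
Start: joints at [-0.121, 0.276, 1.505, -0, 1.361, -0.121], TCP at [0.575, -0, 0.405] pointing down, gripper open.
Joint ranges: [-2.89, 2.89], [-0.75, 2.08], [0.22, 2.7], [-1.18, 4.32], [0.11, 2.71], [-2.7, 2.7]. Speed limits (rad/s): [2.57, 2.57, 3.14, 3.14, 3.14, 3.14].

### API

Orientations are given as a unit quaternion [x, y, z, w].
In Python, from station import arm gives the robot as it stands. The module is installed in compiled form; this text tells all that it offers.
- The arm moves only by the shell command python3 -m handwheel 'ROWS'. ROWS is JSON, one flat list of numbers, 7 for each row, row after row: the shift along the tool's x, y, z in cm, then the turn, a rotation vector about the tool's x, y, z in rad, then the opening, from 0 (shut) to 1 (fully open). A call has 1 to 20 rows; each row is the pose to reach, as a shift and turn from the pose commanded when the call began, along the tool's axes at that moment; what a row does not reach only later rows make up. A row lasts 1/12 s, in which the tool goes at most 41.7 mm and 7.16 degrees, less where a joint would pass 70% of its speed; a pose out of reach is approached as far as the arm can. A call with a gripper value outside its range is refused whole. The fingers move at their own pace and stop on an object; the grip force is fixed at half the most. Time passes only in rows, so rows that repeat a pose let the fingers close. It gives the time, the measured TCP pose, the force and the opening at its end, in the units of the state.
- arm.state(): the state, without advancing time (a new reading comes with each control period).
- arm.read_camera(name): name is "scene" or "side" or "wrist"; returns a dict with "image" (480x640x3 uint8, red, green, blue), "vfov" (degrees; the focal length in pixels is half the picture's height over the tangent of half this angle, whatever the lens; pixels are square), "cx", "cy" (the principal point, pixels), "k1" (the pictures are not rectified: a ray, as slopes to the right and down, at radius r is drawn at 1 + k1 r^2 times it, then the intrinsics apply), "R" (3x3) and "t" (3): a world point X has camera coordinates R X + t. Camera axes: x right, y down, z forward; pixel columns grow to the right and rows downward; lengths in m; the calibration is good to about 2 mm. A picture is of the moment at which its call begins. There is no depth.
- arm.hand_in(): hands the job in, once; it reports no verdict.
Trained networks look in a picture, given as the dict that the camera call returned (one of the last four; its "shot" number tells which), for a name from the list of things; names that differ only in an ending like _2 or _b are one class to them, and where a whole thing is asked for, a point or a joint stands for the part that bears it (a point fixed in the world has none). Each returns a list of dicts, best first, with "score" (0 to 1); they miss things now and then, are a little off and sometimes report something else, mostly with a low value. They report only what shows in the picture. A call takes as long as a camera call.
- arm.outline_of(picture, thing): "region" (480x640 bool, what is visible of it) and "extent" ([left, top, right, bottom] in pixels, round what is visible of it).
The state is a dict: "time_s": time; "qpos": joint angles; "dq": joint speeds; "joint_efforts": joint torques, N m; "tool_pos": TCP position; "tool_rot": TCP orientation; "wrist_force": force on the tool from outside, world axes, zero at the start; "wrist_torque": the same for the moment, N m; "width": opening from 0.0 (shut) to 1.0 (fully open).
Only numpy, scipy, OpenCV 4.12 (cv2) and the standard library are available. Lean on these libraries where they do the work, as an engineer would, in place of code of your own. Each camera call takes 0.05 s, during which the arm holds its last target.

## Working session

There is one attempt and no reset: what is moved stays moved. The work goes in short steps, Python scripts to look and compute and a shell command to move; the robot and the scene stay as the last step left them, time stands still between calls to the robot, and variables do not carry over. Pictures are saved under pics/ and viewed, and the job is handed in when it is done.

```bash
mkdir -p pics; ls
python3 - <<'E'
from station import arm
import cv2,json
s=arm.state()
print({k:s[k] for k in s})
for n in ["scene","side","wrist"]:
    p=arm.read_camera(n)
    cv2.imwrite(f"pics/{n}0.png",p["image"][:,:,::-1])
    print(n,{k:p[k] for k in p if k!="image"})
E
```

```text
pics
{'time_s': 0.0, 'qpos': array([-1.21002614e-01,  2.76605326e-01,  1.50615418e+00, -9.46601723e-06,
        1.36069342e+00, -1.21005987e-01]), 'dq': array([ 0.00026347,  0.00047892,  0.00156872,  0.00061304, -0.00044435,
        0.00011768]), 'joint_efforts': array([ 6.20495921e-04, -4.16768074e+01, -2.45808578e+01, -1.52056768e-04,
        1.11346930e-02,  1.69860516e-05]), 'tool_pos': array([5.74783926e-01, 1.75994545e-05, 4.03825134e-01]), 'tool_rot': array([ 0.49959034,  0.50051691, -0.50040655,  0.49948534]), 'wrist_force': array([-0.77640766, -0.61644199,  0.70964559]), 'wrist_torque': array([-0.01011428,  0.01636345, -0.05805845]), 'width': 0.9982427486434121}
scene {'vfov': 45.44634358826271, 'cx': 314.8196192514003, 'cy': 237.09792385090265, 'k1': -0.02262646154563478, 'R': array([[-0.48251866,  0.87574567,  0.01566063],
       [ 0.58666305,  0.33641305, -0.73664966],
       [-0.6503862 , -0.34625969, -0.6760932 ]]), 't': array([ 0.20713076, -0.34180361,  1.57165138]), 'shot': 1}
side {'vfov': 55.78440054983876, 'cx': 308.46646841638807, 'cy': 242.64629327876472, 'k1': -0.11055742314002133, 'R': array([[ 0.96759394, -0.25184265,  0.01836425],
       [-0.16366015, -0.68084928, -0.71390448],
       [ 0.19229488,  0.68776416, -0.70000225]]), 't': array([-0.57513341,  0.24176916,  0.72008791]), 'shot': 2}
wrist {'vfov': 70.6132665311715, 'cx': 319.7902274924183, 'cy': 238.2281230268179, 'k1': -0.053871096138768046, 'R': array([[ 9.99997367e-01,  2.44624915e-04, -2.28177488e-03],
       [ 9.49722507e-04, -9.49273573e-01,  3.14449968e-01],
       [-2.08910630e-03, -3.14451307e-01, -9.49271305e-01]]), 't': array([-0.57247121, -0.04038359,  0.38032147]), 'shot': 3}
```

View pics/scene0.png

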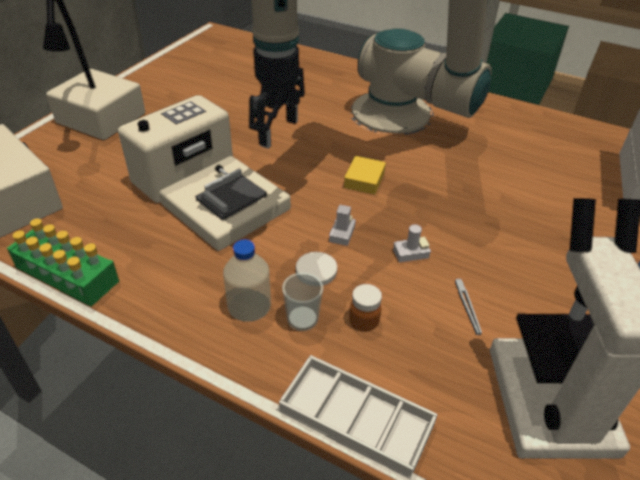

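View pics/side0.png

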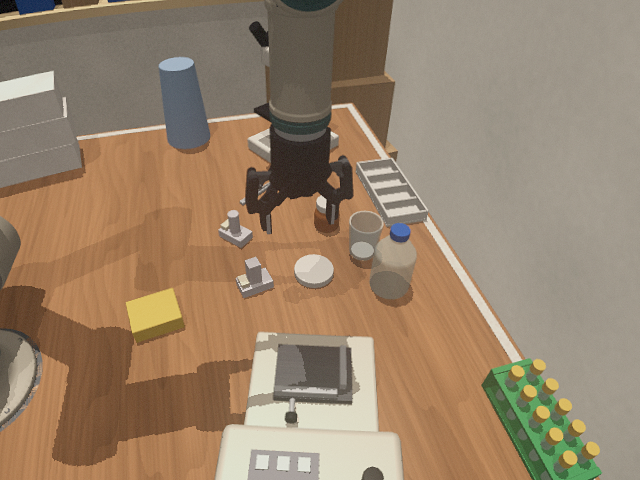

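View pics/wrist0.png

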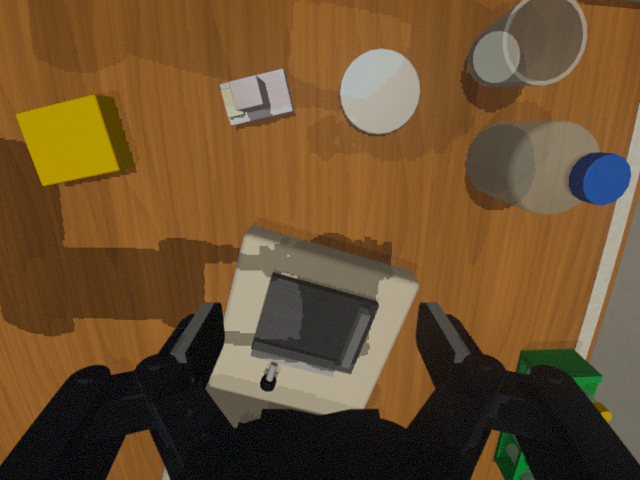

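The wrist view shows the square-post holder at about (258,97), its resin to the left. The stage corner is at about (345,365), with the clamp knob at (268,380).

```bash
cat > h.py <<'E'
import numpy as np, cv2
from scipy.spatial.transform import Rotation as Rn
def cam(p):
    f=240/np.tan(np.radians(p["vfov"])/2)
    K=np.array([[f,0,p["cx"]],[0,f,p["cy"]],[0,0,1]]); return K,np.array([p["k1"],0,0,0,0.])
def ray(p,uv,z):
    K,d=cam(p); uv=np.array(uv,float).reshape(-1,1,2)
    n=cv2.undistortPoints(uv,K,d).reshape(-1,2)
    D=np.c_[n,np.ones(len(n))]@p["R"]; C=-p["R"].T@p["t"]
    return C+D*((z-C[2])/D[:,2])[:,None]
def proj(p,X):
    K,d=cam(p); X=np.array(X,float).reshape(-1,1,3)
    return cv2.projectPoints(X,cv2.Rodrigues(np.array(p["R"]))[0],np.array(p["t"]).reshape(3,1),K,d)[0].reshape(-1,2)
def tf(x,y,yaw,P,z=0):
    c,s=np.cos(yaw),np.sin(yaw); P=np.array(P,float)
    return np.c_[x+c*P[:,0]-s*P[:,1],y+s*P[:,0]+c*P[:,1],z+P[:,2]]
def box(x0,x1,y0,y1,z): return [[x0,y0,z],[x1,y0,z],[x1,y1,z],[x0,y1,z]]
E
python3 - <<'E'
from station import arm
import cv2,pickle
from h import *
p=arm.read_camera("wrist"); pickle.dump(p,open("w1.pkl","wb"))
im=p["image"][:,:,::-1]
for t in ["holder","machine","side_fence","end_fence"]:
    for o in arm.outline_of(p,t)[:2]:
        m=o["region"]; print(t,o["score"],o["extent"],m.sum(),cv2.minAreaRect(np.argwhere(m)[:,::-1].astype(np.float32)))
cv2.imwrite("pics/a.png",cv2.resize(im[50:150,180:320],None,fx=5.6,fy=5.6,interpolation=cv2.INTER_CUBIC))
cv2.imwrite("pics/b.png",cv2.resize(im[220:420,200:430],None,fx=3,fy=3,interpolation=cv2.INTER_CUBIC))
print(ray(p,[[258,97],[345,365]],0.03))
E
```

```text
holder 0.6 [220.9, 69.4, 295.4, 127.0] 2937 ((256.4658203125, 97.11041259765625), (45.353641510009766, 66.46449279785156), 76.23921203613281)
machine 0.73 [158.9, 220.3, 418.2, 480.0] 28697 ((291.0172119140625, 376.58099365234375), (182.1341552734375, 278.17987060546875), 18.949787139892578)
end_fence 0.8 [343.9, 309.0, 367.7, 369.3] 764 ((354.0091552734375, 337.0036926269531), (12.802009582519531, 64.62154388427734), 22.01128387451172)
[[ 0.51422762  0.10851787  0.03      ]
 [ 0.60363623 -0.19583357  0.03      ]]
```

View pics/a.png

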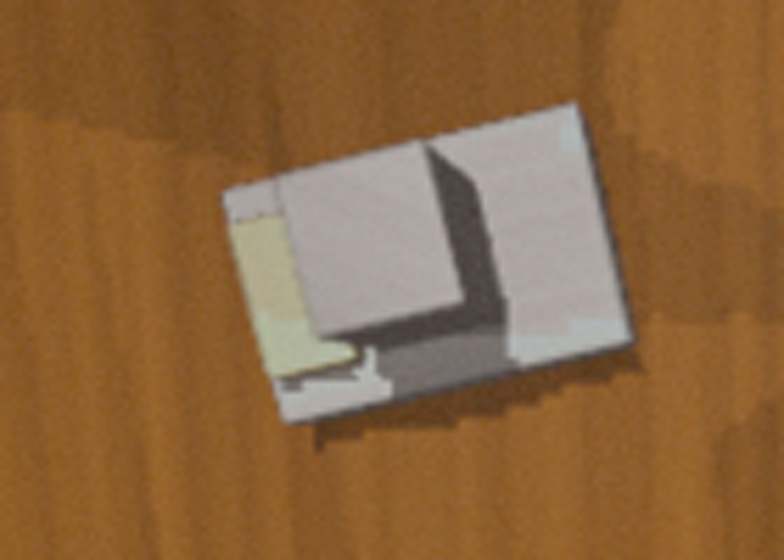

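View pics/b.png

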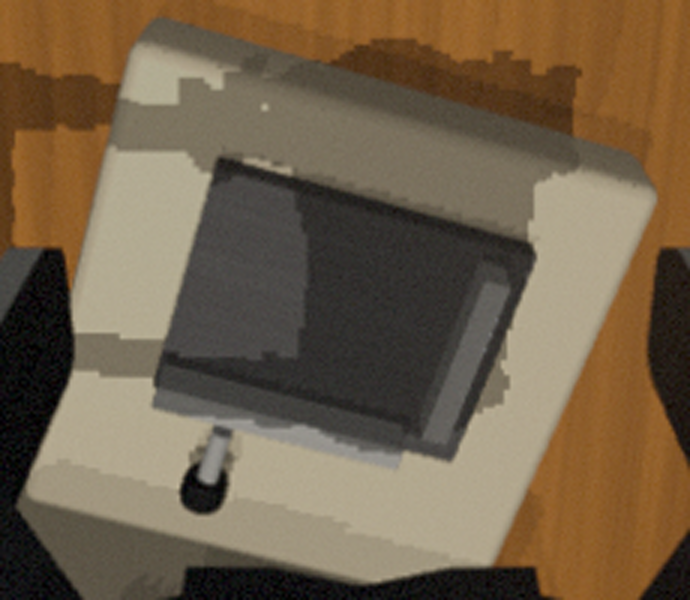

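```bash
cat > fit.py <<'E'
from h import *
from scipy.optimize import least_squares
def fit(p,P,uv,x0,loss="soft_l1"):
    r=lambda v:(proj(p,tf(v[0],v[1],v[2],P))-uv).ravel()
    s=least_squares(r,x0,loss=loss); return s.x,r(s.x).reshape(-1,2)
E
python3 - <<'E'
import pickle
from fit import *
p=pickle.load(open("w1.pkl","rb"))
uv=(np.array([[222,192],[577,102],[634,343],[285,423],[278,177],[425,142],[463,302],[322,337]])+.5)/5.6-.5+[180,50]
P=np.array([[-32,20,20],[32,20,20],[32,-20,20],[-32,-20,20],[-12,12,68],[12,12,68],[12,-12,68],[-12,-12,68]])/1e3
x,r=fit(p,P,uv,[.51,.1,.2]); print("holder",x,np.degrees(x[2])); print(r.round(1))
uv=(np.array([[220,158],[533,243],[455,460],[484,264],[512,285],[450,445],[420,437]])+.5)/3-.5+[200,220]
P=np.array([[-60,77.5,52],[60,77.5,52],[60,-17.5,52],[40,71,67],[50,71,67],[50,1,67],[40,1,67]])/1e3
x,r=fit(p,P,uv,[.57,-.17,-.25]); print("machine",x,np.degrees(x[2])); print(r.round(1))
print("corner",tf(*x,[[.04,-.005,.052]]),"home",tf(*x,[[.008,.015,.052]]))
im=p["image"][:,:,::-1].copy()
for B in [box(-.1,.1,-.105,.105,.04),box(-.054,.04,-.015,-.005,.067),box(.04,.05,.001,.071,.067),box(-.06,.06,-.0175,.0775,.052)]:
    q=proj(p,tf(*x,B)); cv2.polylines(im,[np.round(q*16).astype(int)],True,(0,0,255),1,cv2.LINE_AA,4)
cv2.imwrite("pics/c.png",cv2.resize(im[220:420,200:430],None,fx=3,fy=3,interpolation=cv2.INTER_CUBIC))
E
```

```text
holder [0.51071775 0.10914754 0.21403734] 12.263435957563377
[[-0.2 -0.2]
 [ 0.5 -0.1]
 [ 0.1 -0.1]
 [ 0.1  0.4]
 [-1.1 -0.2]
 [ 0.4 -0.9]
 [ 1.   0.4]
 [-1.   0.7]]
machine [ 0.55647576 -0.15447305 -0.2969899 ] -17.016267780185782
[[-2.5  0.8]
 [ 2.2  2.6]
 [-0.5 -0.4]
 [ 0.4  3.2]
 [ 0.3 -1.3]
 [-0.9 -1.3]
 [ 0.5 -0.8]]
corner [[ 0.59326141 -0.17095989  0.052     ]] home [[ 0.56851518 -0.14247087  0.052     ]]
```

View pics/c.png

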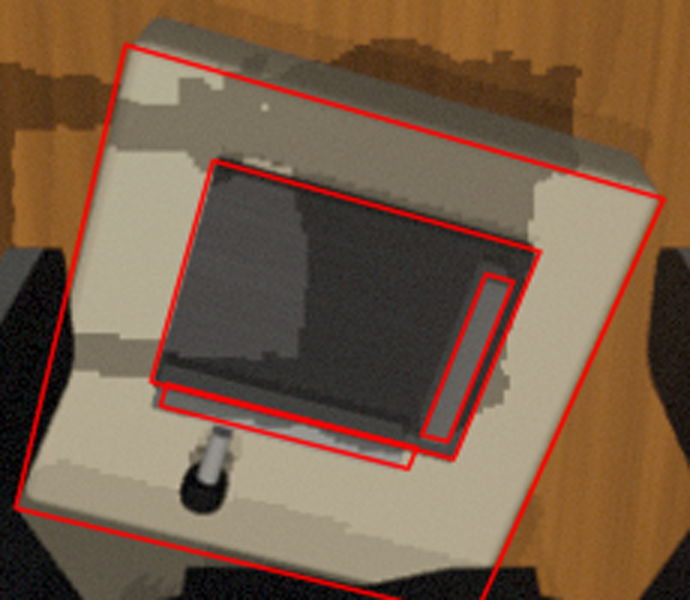

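```bash
cat >> h.py <<'E'
def plan(cp,cq,tp,yawdown):
    """cp,cq commanded pos/quat; tp target; yawdown: turn about world z"""
    R=Rn.from_quat(cq); print("axes x,y,z:",R.as_matrix().T.round(3).tolist())
    print("shift cm",(R.inv().apply(np.array(tp)-cp)*100).round(2),"turn",(R.inv().apply([0,0,yawdown])).round(4))
    print("new quat",(Rn.from_rotvec([0,0,yawdown])*R).as_quat().tolist())
E
python3 - <<'E'
from station import arm
from h import *
p=arm.read_camera("scene")
for t in ["round_mid","holder","jar","dish"]:
    for o in arm.outline_of(p,t)[:2]:
        e=o["extent"]; print(t,o["score"],e,ray(p,[[(e[0]+e[2])/2,(e[1]+e[3])/2]],.02))
plan(np.array([.575,0,.405]),[.5,.5,-.5,.5],[.511,.109,.30],np.radians(12.26-90))
E
```

```text
round_mid 0.85 [392.6, 225.5, 432.3, 264.5] [[0.48790999 0.25621473 0.02      ]]
round_mid 0.62 [294.5, 250.5, 336.7, 284.9] [[0.6404447  0.11770731 0.02      ]]
holder 0.68 [327.8, 206.6, 357.6, 247.2] [[0.50884015 0.10955339 0.02      ]]
jar 0.59 [350.4, 285.7, 381.7, 332.2] [[0.6861728  0.24604532 0.02      ]]
jar 0.16 [326.1, 209.4, 352.5, 245.7] [[0.5141704  0.10435112 0.02      ]]
dish 0.97 [297.1, 251.8, 337.4, 284.7] [[0.64016677 0.12116865 0.02      ]]
axes x,y,z: [[0.0, 0.0, -1.0], [1.0, 0.0, 0.0], [0.0, -1.0, 0.0]]
shift cm [ 10.5  -6.4 -10.9] turn [1.3568 0.     0.    ]
new quat [0.7030636634738355, 0.07550817904538139, -0.7030636634738355, 0.07550817904538139]
```

```bash
python3 -m handwheel '[2.5,-1.6,-2.7,0.12,0,0,1, 5,-3.2,-5.4,0.24,0,0,1, 7.5,-4.8,-8.1,0.36,0,0,1, 10.5,-6.4,-10.9,0.48,0,0,1, 10.5,-6.4,-10.9,0.6,0,0,1, 10.5,-6.4,-10.9,0.72,0,0,1, 10.5,-6.4,-10.9,0.84,0,0,1, 10.5,-6.4,-10.9,0.96,0,0,1, 10.5,-6.4,-10.9,1.08,0,0,1, 10.5,-6.4,-10.9,1.2,0,0,1, 10.5,-6.4,-10.9,1.32,0,0,1, 10.5,-6.4,-10.9,1.357,0,0,1, 10.5,-6.4,-10.9,1.357,0,0,1, 10.5,-6.4,-10.9,1.357,0,0,1]'
python3 - <<'E'
from station import arm
import cv2,pickle
p=arm.read_camera("wrist"); pickle.dump(p,open("w2.pkl","wb"))
print(arm.state()["tool_pos"],arm.state()["qpos"])
cv2.imwrite("pics/w2.png",p["image"][:,:,::-1])
E
```

```text
time_s: 1.82
tool_pos: [0.5111, 0.109, 0.2998]
tool_rot: [0.703, 0.076, -0.703, 0.076]
wrist_force: [0.5, -0.1, 0.2]
width: 0.998
[0.51106283 0.10898448 0.29980272] [ 7.69187034e-02  2.80591800e-01  1.77874036e+00 -5.51110187e-05
  1.08197399e+00  1.43282307e+00]
```

View pics/w2.png

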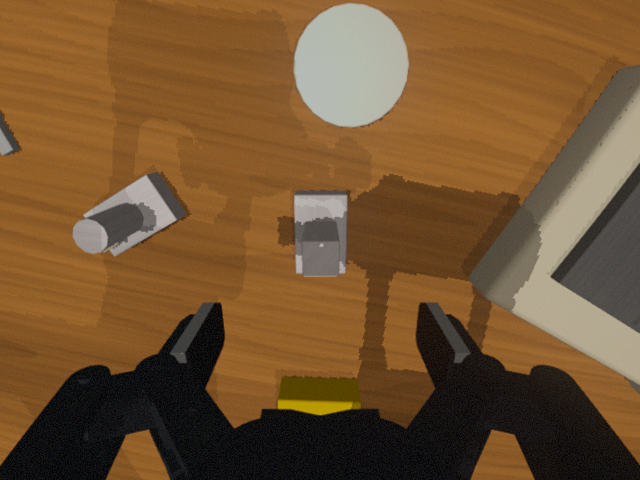

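Run:
```python
import pickle
from h import *
p=pickle.load(open("w2.pkl","rb")); im=p["image"][:,:,::-1].copy()
for B in [box(-.032,.032,-.02,.02,.02),box(-.012,.012,-.012,.012,.068)]:
    q=proj(p,tf(.5107,.1091,.214,B)); print(q.round(1).tolist()); cv2.polylines(im,[np.round(q*16).astype(int)],True,(0,0,255),1,cv2.LINE_AA,4)
cv2.imwrite("pics/d.png",np.hstack([cv2.resize(a[170:290,260:380],None,fx=3.3,fy=3.3,interpolation=cv2.INTER_CUBIC) for a in (im,p["image"][:,:,::-1])]))
```

```text
[[345.5, 273.2], [347.7, 194.0], [293.7, 194.0], [295.5, 273.2]]
[[339.3, 275.5], [340.1, 240.4], [301.6, 240.4], [302.2, 275.5]]
```

View pics/d.png

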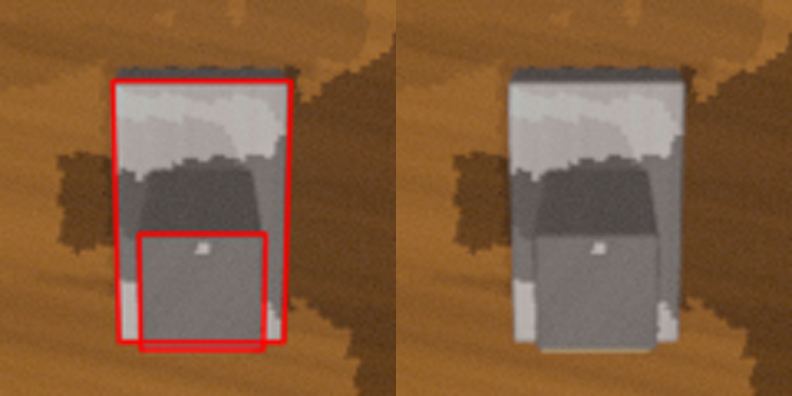

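```bash
python3 -m handwheel '[2,0,0,0,0,0,1, 4,0,0,0,0,0,1, 6,0,0,0,0,0,1, 8,0,0,0,0,0,1, 9.2,0,0,0,0,0,1, 9.9,0,0,0,0,0,1, 9.9,0,0,0,0,0,1, 9.9,0,0,0,0,0,0.6, 9.9,0,0,0,0,0,0.3, 9.9,0,0,0,0,0,0, 9.9,0,0,0,0,0,0, 9.9,0,0,0,0,0,0, 9.9,0,0,0,0,0,0, 9.9,0,0,0,0,0,0, 9.9,0,0,0,0,0,0]'
python3 - <<'E'
from station import arm
import cv2
for n in ("wrist","side"):
    p=arm.read_camera(n); cv2.imwrite(f"pics/g_{n}.png",p["image"][:,:,::-1])
E
```

```text
time_s: 3.12
tool_pos: [0.5113, 0.109, 0.2015]
tool_rot: [0.704, 0.075, -0.703, 0.076]
wrist_force: [-0.5, 0.0, 6.0]
width: 0.274
```

View pics/g_wrist.png

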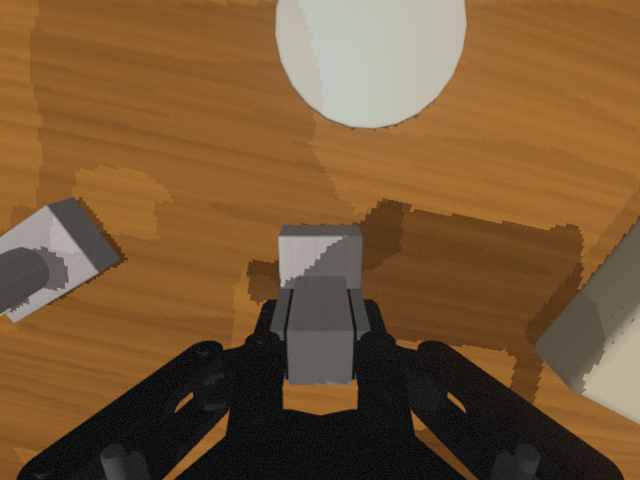

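View pics/g_side.png

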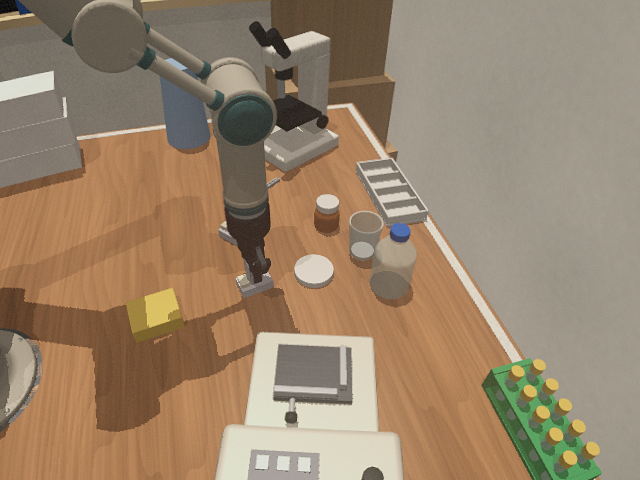

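The square holder is in the jaws at wrist-view (320,330), with its plain end toward the camera's far side. Now I lift it.

```bash
python3 -m handwheel '[-0.5,0,0,0,0,0,0, -1.5,0,0,0,0,0,0, -3.5,0,0,0,0,0,0, -6,0,0,0,0,0,0, -8.5,0,0,0,0,0,0, -11,0,0,0,0,0,0, -12.9,0,0,0,0,0,0, -12.9,0,0,0,0,0,0, -12.9,0,0,0,0,0,0]'
python3 - <<'E'
from h import *
yaw=np.radians(12.26)-0
# commanded
R=Rn.from_rotvec([0,0,-1.357])*Rn.from_quat([.5,.5,-.5,.5])
H=tf(.5565,-.1545,-.297,[[.008-.03,.015+.03,0]])[0]; print(H)
plan(np.array([.511,.109,.33]),R.as_quat(),[H[0],H[1],.33],-.297-.214)
E
```

```text
time_s: 3.97
tool_pos: [0.5109, 0.109, 0.3305]
tool_rot: [0.704, 0.075, -0.702, 0.075]
wrist_force: [-0.3, -0.5, -3.3]
width: 0.274
[ 0.54863257 -0.10503179  0.        ]
axes x,y,z: [[-0.0, 0.0, -1.0], [0.212, -0.977, 0.0], [-0.977, -0.212, -0.0]]
shift cm [-0.   21.71  0.86] turn [0.511 0.    0.   ]
new quat [0.6993137929469734, -0.10469106453808574, -0.6993137929469734, -0.10469106453808574]
```

```bash
python3 -m handwheel '[0,1.5,0.1,0.1,0,0,0, 0,4,0.2,0.2,0,0,0, 0,7,0.3,0.3,0,0,0, 0,10,0.4,0.4,0,0,0, 0,13,0.5,0.5,0,0,0, 0,16,0.6,0.511,0,0,0, 0,19,0.75,0.511,0,0,0, 0,21,0.86,0.511,0,0,0, 0,21.7,0.86,0.511,0,0,0, 0,21.7,0.86,0.511,0,0,0, 0,21.7,0.86,0.511,0,0,0]'
python3 - <<'E'
from station import arm
import cv2,pickle
for n in ("wrist","side","scene"):
    p=arm.read_camera(n); cv2.imwrite(f"pics/s_{n}.png",p["image"][:,:,::-1]); pickle.dump(p,open(f"s_{n}.pkl","wb"))
E
```

```text
time_s: 4.88
tool_pos: [0.5481, -0.1044, 0.3281]
tool_rot: [-0.698, 0.104, 0.701, 0.106]
wrist_force: [-0.8, 0.4, -3.0]
width: 0.273
```

View pics/s_wrist.png

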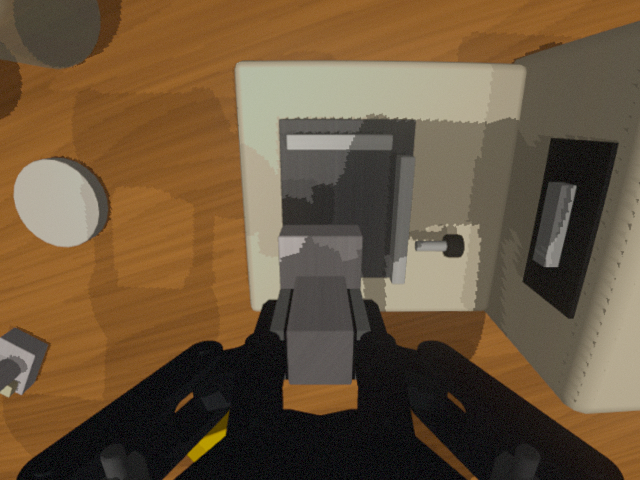

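View pics/s_side.png

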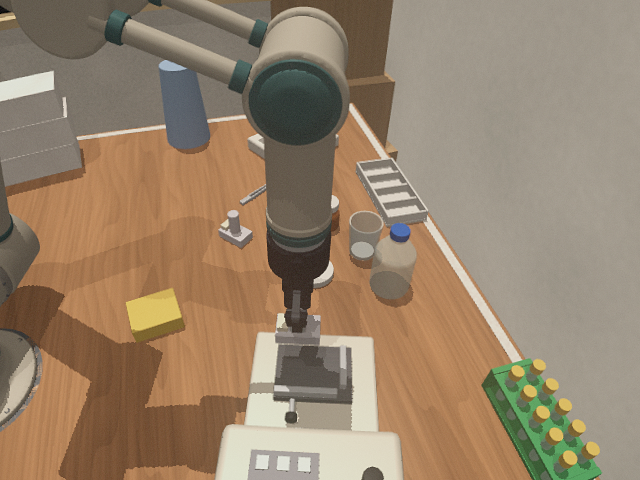

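Run:
```python
import pickle,cv2
p=pickle.load(open("s_wrist.pkl","rb")); im=p["image"][:,:,::-1]
cv2.imwrite("pics/e.png",cv2.resize(im[105:295,265:425],None,fx=3.1,fy=3.1,interpolation=cv2.INTER_CUBIC))
```

```text
(no output)
```

View pics/e.png

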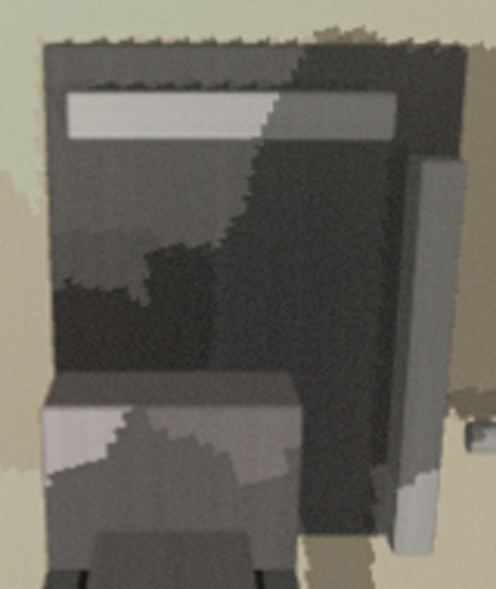

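Run:
```python
import pickle
from fit import *
p=pickle.load(open("s_wrist.pkl","rb"))
f=lambda a:(np.array(a)+.5)/3.1-.5+[265,105]
uv=f([[43,44],[466,46],[66,92],[397,93],[397,140],[68,139],[418,160],[466,163],[434,555],[393,553]])
P=np.array([[60,77.5,52],[60,-17.5,52],[50,71,67],[50,1,67],[40,1,67],[40,71,67],[40,-5,67],[40,-15,67],[-54,-15,67],[-54,-5,67]])/1e3
x,r=fit(p,P,uv,[.556,-.154,-.297]); print("machine",x,np.degrees(x[2])); print(r.round(1).tolist())
print("corner",tf(*x,[[.04,-.005,.052]]),"home",tf(*x,[[.008,.015,.052]]))
# free camera-ish check: allow z offset too
rr=lambda v:(proj(p,tf(v[0],v[1],v[2],P,v[3]))-uv).ravel()
s=least_squares(rr,[*x,0],loss="soft_l1"); print("4dof",s.x,abs(s.fun).mean())
# holder in hand: measured tool
t=np.array([.5481,-.1044]); z=.3281-.2015
uvh=f([[43,408],[302,406],[53,372],[291,371]])
Ph=np.array([[32,20,20],[32,-20,20],[32,20,0],[32,-20,0]])/1e3
rr=lambda v:(proj(p,tf(v[0],v[1],v[2],Ph,v[3]))-uvh).ravel()
s=least_squares(rr,[*t,-.297,z]); print("holder",s.x,s.fun.round(1))
rr=lambda v:(proj(p,tf(v[0],v[1],v[2],Ph,z))-uvh).ravel()
s=least_squares(rr,[*t,-.297]); print("holder z fixed",s.x,s.fun.round(1))
```

```text
machine [ 0.5554855  -0.15703941 -0.30593764] -17.52893584014893
[[-0.4, 0.1], [1.4, 1.1], [-0.2, 0.4], [0.4, 1.2], [-0.7, 1.7], [-0.5, 0.9], [1.6, -4.7], [1.1, -5.4], [-0.7, -2.9], [-0.8, -2.3]]
corner [[ 0.59212216 -0.17385474  0.052     ]] home [[ 0.56763183 -0.14514544  0.052     ]]
4dof [ 0.55549591 -0.1568834  -0.30724089  0.00138237] 1.4249969264667919
holder [ 0.54514107 -0.10371957 -0.29110917  0.12401608] [-0.5  0.1  0.4  0.2  0.7 -0.1 -0.5 -0.3]
holder z fixed [ 0.5459001  -0.10395171 -0.29109815] [-1.2  0.2  1.1  0.4  0.1 -0.2  0.  -0.3]
```

Run:
```python
import pickle
from fit import *
from station import arm
p=pickle.load(open("s_wrist.pkl","rb"))
f=lambda a:(np.array(a)+.5)/3.1-.5+[265,105]
uv=f([[43,44],[466,46],[66,92],[397,93],[397,140],[68,139],[418,160],[466,163],[434,555],[393,553]])
P=np.array([[60,77.5,52],[60,-17.5,52],[50,71,67],[50,1,67],[40,1,67],[40,71,67],[40,-5,67],[40,-15,67],[-54,-15,67],[-54,-5,67]])/1e3
W=np.ones((10,2)); W[6:,1]=0
def rr(v):
    Q=P.copy(); Q[6:,0]+=v[3]; return (proj(p,tf(v[0],v[1],v[2],Q))-uv).ravel()
s=least_squares(rr,[.556,-.157,-.3,0],loss="soft_l1"); x=s.x[:3]
print(s.x,rr(s.x).reshape(-1,2).round(1).tolist())
print("corner",tf(*x,[[.04,-.005,.052]]),"home",tf(*x,[[.008,.015,.052]]))
st=arm.state(); R=Rn.from_quat(st["tool_rot"]).as_matrix(); print("tool x",R[:,0],"tool z yaw",np.arctan2(-R[1,2],-R[0,2]),st["tool_pos"])
# scene/side check
for n in ("side",):
    p=pickle.load(open(f"s_{n}.pkl","rb")); im=p["image"][:,:,::-1].copy()
    for B in [box(-.1,.1,-.105,.105,.04),box(-.058,.036,-.015,-.005,.067),box(.04,.05,.001,.071,.067),box(-.06,.06,-.0175,.0775,.052)]:
        q=proj(p,tf(*x,B)); cv2.polylines(im,[np.round(q*16).astype(int)],True,(0,0,255),1,cv2.LINE_AA,4)
    cv2.imwrite("pics/f.png",cv2.resize(im[300:460,220:400],None,fx=3.5,fy=3.5,interpolation=cv2.INTER_CUBIC))
```

```text
[ 0.55619488 -0.15753634 -0.29818079 -0.00376768] [[-0.8, -0.2], [1.2, -0.4], [-0.4, -0.0], [0.3, -0.1], [-0.7, 0.4], [-0.6, 0.5], [1.2, -0.2], [0.7, -1.0], [-0.1, 0.5], [-0.1, 1.2]]
corner [[ 0.59296087 -0.17406697  0.052     ]] home [[ 0.56824859 -0.14554851  0.052     ]]
tool x [-0.00126495  0.00109319 -0.9999986 ] tool z yaw -0.2959223625994362 [ 0.54822061 -0.1035255   0.32922015]
```

View pics/f.png

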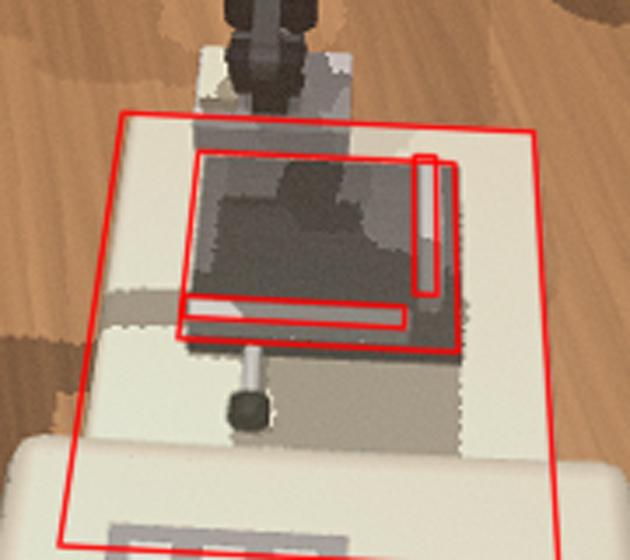

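```bash
python3 -m handwheel '[0,1,-1,0.007,0,0,0, 0,2,-2,0.007,0,0,0, 0,2.5,-2.5,0.007,0,0,0, 0.8,2.5,-2.5,0.007,0,0,0, 2.4,2.5,-2.5,0.007,0,0,0, 4,2.5,-2.5,0.007,0,0,0, 5.5,2.5,-2.5,0.007,0,0,0, 6.5,2.5,-2.5,0.007,0,0,0, 7.0,2.5,-2.5,0.007,0,0,0, 7.0,2.5,-2.5,0.007,0,0,0, 7.0,2.5,-2.5,0.007,0,0,0, 7.0,2.5,-2.5,0.007,0,0,0]'
python3 - <<'E'
from station import arm
import cv2,pickle
from h import *
for n in ("wrist","side"):
    p=arm.read_camera(n); cv2.imwrite(f"pics/t_{n}.png",cv2.resize(p["image"][300:460,220:400,::-1],None,fx=3.5,fy=3.5,interpolation=cv2.INTER_CUBIC) if n=="side" else p["image"][:,:,::-1]); pickle.dump(p,open(f"t_{n}.pkl","wb"))
s=arm.state(); print(s["tool_pos"],s["wrist_force"],s["wrist_torque"])
E
```

```text
time_s: 6.03
tool_pos: [0.5657, -0.1363, 0.2605]
tool_rot: [0.7, -0.107, -0.698, -0.107]
wrist_force: [0.3, -0.6, -2.4]
width: 0.271
[ 0.56563759 -0.13621437  0.26069624] [-0.05637356  0.21994484 -2.75593777] [ 0.01339202 -0.00754877 -0.0759059 ]
```

View pics/t_wrist.png

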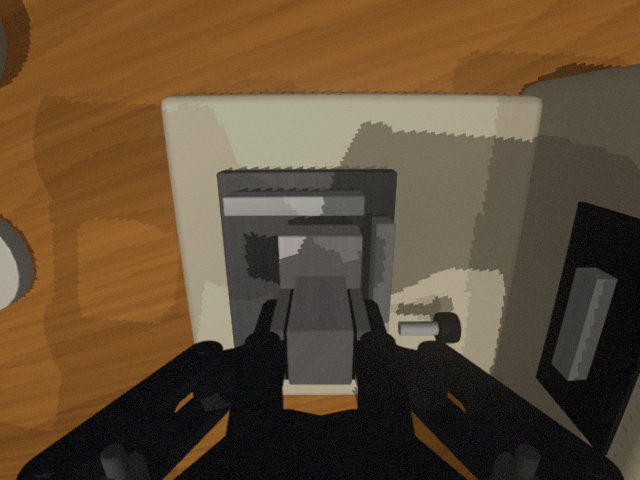

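View pics/t_side.png

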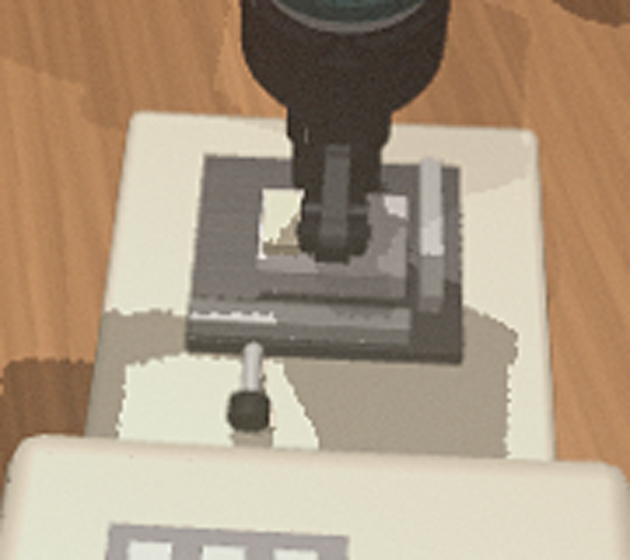

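Gaps to both fences are visible, and the resin block points away from the end fence. Now a slow descent.

```bash
python3 -m handwheel '[0.2,0,0,0,0,0,0, 0.4,0,0,0,0,0,0, 0.5,0,0,0,0,0,0, 0.5,0,0,0,0,0,0, 0.5,0,0,0,0,0,0]'; python3 -m handwheel '[0.1,0,0,0,0,0,0, 0.1,0,0,0,0,0,0, 0.1,0,0,0,0,0,0]'
```

```text
time_s: 6.55
tool_pos: [0.5652, -0.1361, 0.2546]
tool_rot: [-0.699, 0.107, 0.699, 0.107]
wrist_force: [-0.3, -0.7, -2.4]
width: 0.277
time_s: 6.8
tool_pos: [0.5652, -0.1361, 0.2537]
tool_rot: [0.699, -0.107, -0.699, -0.107]
wrist_force: [-0.7, 0.8, -2.0]
width: 0.272
```

```bash
python3 -m handwheel '[0.1,0,0,0,0,0,0, 0.1,0,0,0,0,0,0, 0.1,0,0,0,0,0,0]';python3 -m handwheel '[0.1,0,0,0,0,0,0, 0.1,0,0,0,0,0,0, 0.1,0,0,0,0,0,0]'
```

```text
time_s: 7.05
tool_pos: [0.5652, -0.1361, 0.2535]
tool_rot: [0.699, -0.107, -0.699, -0.107]
wrist_force: [-2.5, 0.4, 4.5]
width: 0.277
time_s: 7.3
tool_pos: [0.5652, -0.1361, 0.2535]
tool_rot: [0.699, -0.107, -0.699, -0.107]
wrist_force: [-3.7, 1.2, 10.2]
width: 0.273
```

```bash
python3 -m handwheel '[-0.24,0,0,0,0,0,0, -0.24,0,0,0,0,0,0, -0.24,0,-0.15,0,0,0,0, -0.24,0,-0.3,0,0,0,0, -0.24,0,-0.3,0,0,0,0, -0.24,0,-0.3,0,0,0,0]';python3 -m handwheel '[0,0,-0.1,0,0,0,0, 0,0,-0.2,0,0,0,0, 0,0,-0.2,0,0,0,0, 0,0,-0.2,0,0,0,0]'
```

```text
time_s: 7.8
tool_pos: [0.5682, -0.1371, 0.2537]
tool_rot: [-0.699, 0.107, 0.699, 0.107]
wrist_force: [0.2, 0.2, -2.4]
width: 0.275
time_s: 8.13
tool_pos: [0.5701, -0.1376, 0.2541]
tool_rot: [0.699, -0.107, -0.699, -0.107]
wrist_force: [-0.2, 0.7, -2.8]
width: 0.272
```

```bash
python3 -m handwheel '[0,0,-0.1,0,0,0,0, 0,0,-0.1,0,0,0,0, 0,0,-0.1,0,0,0,0]';python3 -m handwheel '[0,0,-0.1,0,0,0,0, 0,0,-0.1,0,0,0,0, 0,0,-0.1,0,0,0,0]'
```

```text
time_s: 8.38
tool_pos: [0.571, -0.1379, 0.2542]
tool_rot: [0.699, -0.107, -0.699, -0.107]
wrist_force: [-0.1, -0.2, -3.4]
width: 0.272
time_s: 8.63
tool_pos: [0.572, -0.1382, 0.2541]
tool_rot: [0.699, -0.107, -0.699, -0.107]
wrist_force: [-0.8, 0.2, -2.5]
width: 0.275
```

```bash
python3 -m handwheel '[0,0,-0.1,0,0,0,0, 0,0,-0.1,0,0,0,0, 0,0,-0.1,0,0,0,0]';python3 -m handwheel '[0,0,-0.1,0,0,0,0, 0,0,-0.1,0,0,0,0, 0,0,-0.1,0,0,0,0]'
```

```text
time_s: 8.88
tool_pos: [0.5724, -0.1384, 0.254]
tool_rot: [-0.698, 0.107, 0.699, 0.107]
wrist_force: [-2.7, 0.0, -1.8]
width: 0.274
time_s: 9.13
tool_pos: [0.5728, -0.1385, 0.2538]
tool_rot: [-0.698, 0.107, 0.7, 0.107]
wrist_force: [-4.3, 0.7, 0.0]
width: 0.273
```

Run:
```python
from station import arm
import cv2,pickle
s=arm.state(); print(s["tool_pos"],s["wrist_force"])
p=arm.read_camera("wrist"); pickle.dump(p,open("u.pkl","wb"))
cv2.imwrite("pics/u.png",cv2.resize(p["image"][170:390,210:420,::-1],None,fx=2.7,fy=2.7,interpolation=cv2.INTER_CUBIC))
```

```text
[ 0.57283444 -0.13847157  0.2538353 ] [-4.27929483e+00  6.97312978e-01  2.12829275e-03]
```

View pics/u.png

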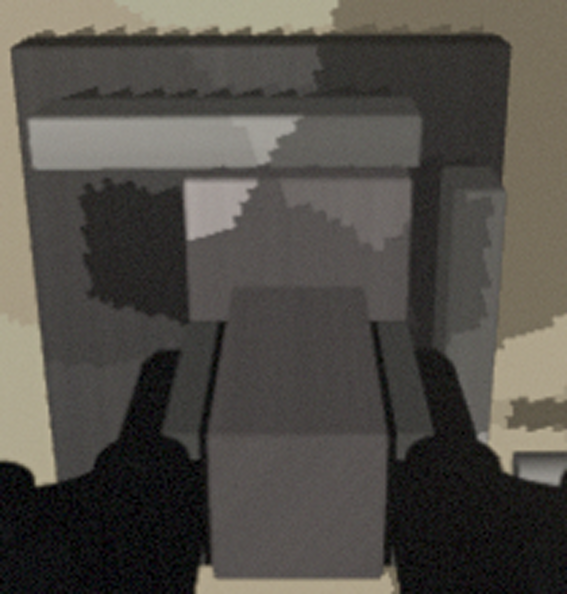

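```bash
python3 -m handwheel '[-0.03,0,0.15,0,0,0,0, -0.03,0.1,0.15,0,0,0,0, -0.03,0.3,0.15,0,0,0,0, -0.03,0.4,0.15,0,0,0,0, -0.03,0.4,0.15,0,0,0,0, -0.03,0.4,0.15,0,0,0,0]';python3 -m handwheel '[0,0.1,0,0,0,0,0, 0,0.1,0,0,0,0,0, 0,0.1,0,0,0,0,0]';python3 -m handwheel '[0,0.1,0,0,0,0,0, 0,0.1,0,0,0,0,0, 0,0.1,0,0,0,0,0]'
```

```text
time_s: 9.68
tool_pos: [0.5711, -0.1422, 0.2543]
tool_rot: [-0.699, 0.107, 0.699, 0.107]
wrist_force: [-1.9, 1.1, -3.0]
width: 0.278
time_s: 9.93
tool_pos: [0.5708, -0.1431, 0.2543]
tool_rot: [-0.699, 0.107, 0.699, 0.107]
wrist_force: [-3.1, 2.1, -3.3]
width: 0.274
time_s: 10.18
tool_pos: [0.5705, -0.1441, 0.2544]
tool_rot: [-0.699, 0.107, 0.699, 0.107]
wrist_force: [-3.6, 2.7, -2.3]
width: 0.273
```

```bash
python3 -m handwheel '[0,0.1,0,0,0,0,0, 0,0.1,0,0,0,0,0, 0,0.1,0,0,0,0,0]';python3 -m handwheel '[0,0.1,0,0,0,0,0, 0,0.1,0,0,0,0,0, 0,0.1,0,0,0,0,0]'
```

```text
time_s: 10.43
tool_pos: [0.5702, -0.145, 0.2544]
tool_rot: [-0.699, 0.107, 0.699, 0.107]
wrist_force: [-2.8, 2.8, -2.9]
width: 0.268
time_s: 10.68
tool_pos: [0.5699, -0.146, 0.2544]
tool_rot: [-0.699, 0.107, 0.699, 0.107]
wrist_force: [-2.8, 2.6, -3.3]
width: 0.274
```

```bash
python3 -m handwheel '[0,0.1,0.03,0,0,0,0, 0,0.1,0.03,0,0,0,0, 0,0.1,0.03,0,0,0,0]';python3 -m handwheel '[0,0.1,0,0,0,0,0, 0,0.1,0,0,0,0,0, 0,0.1,0,0,0,0,0]'
```

```text
time_s: 10.93
tool_pos: [0.5697, -0.1463, 0.2544]
tool_rot: [0.699, -0.107, -0.699, -0.108]
wrist_force: [-1.5, 4.6, -3.5]
width: 0.275
time_s: 11.18
tool_pos: [0.5696, -0.1466, 0.2545]
tool_rot: [0.699, -0.106, -0.699, -0.109]
wrist_force: [-1.7, 7.1, -2.7]
width: 0.275
```

```bash
python3 -m handwheel '[0,0.1,0,0,0,0,0, 0,0.1,0,0,0,0,0, 0,0.1,0,0,0,0,0]'
python3 - <<'E'
from station import arm
import cv2,pickle
for n in ("wrist","side"):
    p=arm.read_camera(n); pickle.dump(p,open(f"v_{n}.pkl","wb")); im=p["image"][:,:,::-1]
    cv2.imwrite(f"pics/v_{n}.png",cv2.resize(im[170:390,210:420],None,fx=2.7,fy=2.7,interpolation=cv2.INTER_CUBIC) if n=="wrist" else cv2.resize(im[330:420,260:370],None,fx=5.5,fy=5.5,interpolation=cv2.INTER_CUBIC))
E
```

```text
time_s: 11.43
tool_pos: [0.5694, -0.1469, 0.2545]
tool_rot: [0.699, -0.106, -0.698, -0.109]
wrist_force: [0.6, 8.9, -2.5]
width: 0.27
```

View pics/v_wrist.png

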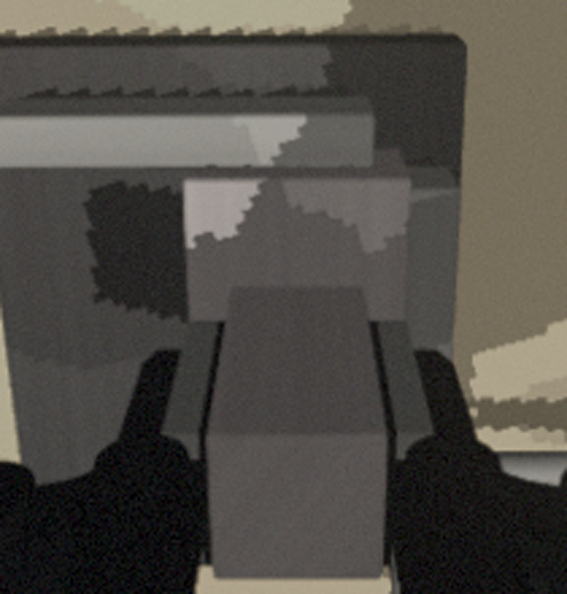

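View pics/v_side.png

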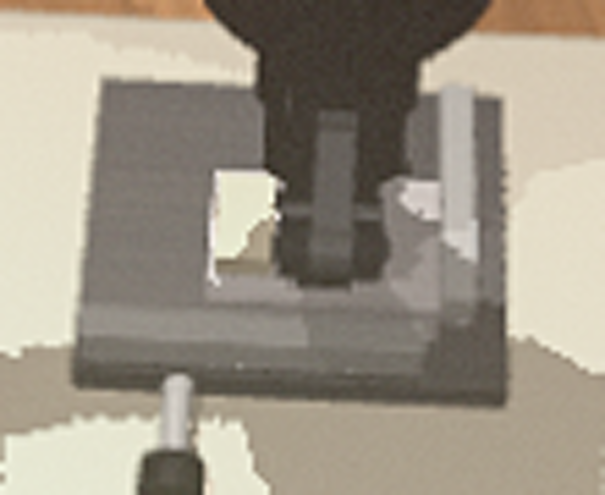

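```bash
python3 -m handwheel '[0,-0.3,0.05,0,0,0,0, 0,-0.3,0.05,0,0,0,0, 0.14,-0.3,0.05,0,0,0,0, 0.14,-0.3,0.05,0,0,0,0, 0.14,-0.3,0.05,0,0,0,0]'; python3 -m handwheel '[0,0,-0.1,0,0,0,0, 0,0,-0.2,0,0,0,0, 0,0,-0.2,0,0,0,0, 0,0,-0.2,0,0,0,0]'
```

```text
time_s: 11.95
tool_pos: [0.5695, -0.1459, 0.2535]
tool_rot: [0.699, -0.107, -0.698, -0.107]
wrist_force: [-2.9, 3.6, 0.1]
width: 0.274
time_s: 12.28
tool_pos: [0.5703, -0.1461, 0.2536]
tool_rot: [-0.698, 0.107, 0.7, 0.107]
wrist_force: [-5.8, 4.5, 4.5]
width: 0.275
```

```bash
python3 -m handwheel '[0,0.1,0,0,0,0,0, 0,0.2,0,0,0,0,0, 0,0.3,0,0,0,0,0, 0,0.3,0,0,0,0,0]'; python3 -m handwheel '[0,0,-0.1,0,0,0,0, 0,0,-0.2,0,0,0,0, 0,0,-0.2,0,0,0,0, 0,0,-0.2,0,0,0,0]'
```

```text
time_s: 12.62
tool_pos: [0.5699, -0.1472, 0.2537]
tool_rot: [-0.698, 0.106, 0.699, 0.109]
wrist_force: [-3.4, 11.6, 4.6]
width: 0.273
time_s: 12.95
tool_pos: [0.5706, -0.1473, 0.2537]
tool_rot: [-0.697, 0.105, 0.701, 0.109]
wrist_force: [-7.1, 11.2, 9.4]
width: 0.273
```

```bash
python3 -m handwheel '[0,0.1,0,0,0,0,0, 0,0.2,0,0,0,0,0, 0,0.2,0,0,0,0,0, 0,0.2,0,0,0,0,0]'
python3 - <<'E'
from station import arm
from h import *
import cv2,pickle
s=arm.state(); R=Rn.from_quat(s["tool_rot"]).as_matrix(); print("tool x",R[:,0].round(4),"yaw",np.arctan2(-R[1,2],-R[0,2]),s["tool_pos"])
c,sn=np.cos(-.298),np.sin(-.298); F=s["wrist_force"]; print("machine F",c*F[0]+sn*F[1],-sn*F[0]+c*F[1],F[2],s["wrist_torque"])
for n in ("wrist","side"):
    p=arm.read_camera(n); pickle.dump(p,open(f"x_{n}.pkl","wb")); im=p["image"][:,:,::-1]
    cv2.imwrite(f"pics/x_{n}.png",cv2.resize(im[200:300,260:400],None,fx=5,fy=5,interpolation=cv2.INTER_CUBIC) if n=="wrist" else cv2.resize(im[330:420,260:370],None,fx=5.5,fy=5.5,interpolation=cv2.INTER_CUBIC))
E
```

```text
time_s: 13.28
tool_pos: [0.5704, -0.148, 0.2537]
tool_rot: [-0.697, 0.104, 0.7, 0.111]
wrist_force: [-5.2, 16.2, 9.3]
width: 0.271
tool x [-0.003   0.0096 -0.9999] yaw -0.30547305600301616 [ 0.57041492 -0.14796753  0.25370741]
machine F -9.754704413073306 13.909607252046783 9.272718701761386 [2.72566888 0.75856131 0.37372966]
```

View pics/x_wrist.png

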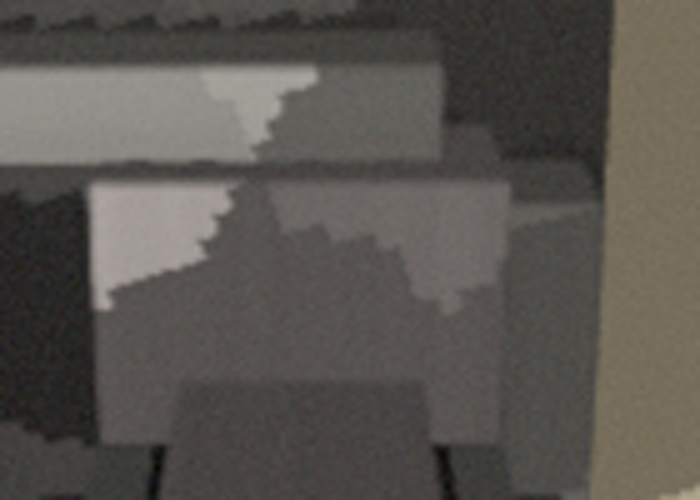

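View pics/x_side.png

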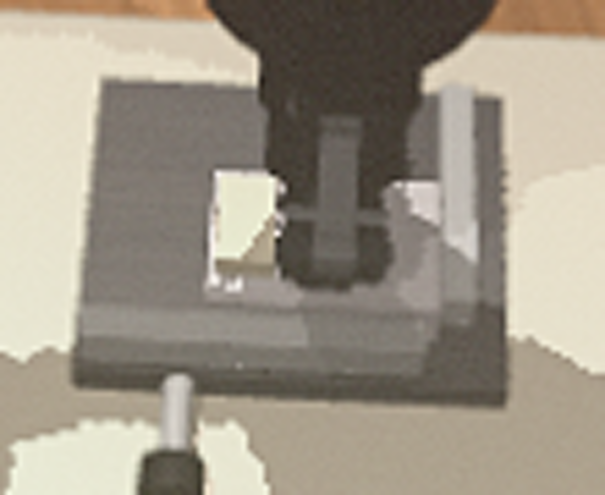

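Both pushes read firm (Fx -9.8 N, Fy +13.9 N). With 9 N on the plate and sticky fences, that could partly be friction. I'll unload the plate and redo the approach cleanly.

```bash
python3 -m handwheel '[-0.1,-0.3,0,0,0,0,0, -0.17,-0.6,0,0,0,0,0, -0.17,-0.8,0,0,0,0,0, -0.17,-0.8,0,0,0,0,0, -0.17,-0.8,0,0,0,0,0]'
cat > f.py <<'E'
from station import arm
from h import *
s=arm.state(); R=Rn.from_quat(s["tool_rot"]).as_matrix(); c,sn=np.cos(-.298),np.sin(-.298); F=s["wrist_force"]; d=s["tool_pos"]-[.5682,-.1455,0]
print("F",(c*F[0]+sn*F[1]).round(1),(-sn*F[0]+c*F[1]).round(1),F[2].round(1),"pos mm",((c*d[0]+sn*d[1])*1e3).round(2),((-sn*d[0]+c*d[1])*1e3).round(2),(d[2]*1e3).round(2),"yaw",np.arctan2(-R[1,2],-R[0,2]).round(4),"tilt",R[:2,0].round(4))
E
python3 f.py
```

```text
time_s: 13.8
tool_pos: [0.5717, -0.1447, 0.2539]
tool_rot: [-0.696, 0.108, 0.702, 0.106]
wrist_force: [-7.7, 1.0, 0.7]
width: 0.274
F -7.6 -1.3 0.7 pos mm 3.11 1.8 253.86 yaw -0.3033 tilt [-0.0076 -0.0012]
```

```bash
for i in 1; do python3 -m handwheel '[0,0.1,0,0,0,0,0, 0,0.2,0,0,0,0,0, 0,0.3,0,0,0,0,0, 0,0.3,0,0,0,0,0]'; done; python3 f.py; python3 -m handwheel '[0,0.1,0,0,0,0,0, 0,0.2,0,0,0,0,0, 0,0.2,0,0,0,0,0]'; python3 f.py
```

```text
time_s: 14.13
tool_pos: [0.5713, -0.146, 0.2538]
tool_rot: [-0.697, 0.106, 0.701, 0.108]
wrist_force: [-5.9, 6.2, -0.5]
width: 0.273
F -7.4 4.2 -0.5 pos mm 3.1 0.48 253.79 yaw -0.3046 tilt [-0.0059  0.0038]
time_s: 14.38
tool_pos: [0.5709, -0.1471, 0.2538]
tool_rot: [-0.697, 0.106, 0.701, 0.109]
wrist_force: [-5.2, 8.4, -1.6]
width: 0.277
F -7.4 6.5 -1.6 pos mm 3.06 -0.75 253.79 yaw -0.3048 tilt [-0.0053  0.0056]
```

```bash
python3 -m handwheel '[0,0.1,0,0,0,0,0, 0,0.2,0,0,0,0,0, 0,0.2,0,0,0,0,0]'; python3 f.py; python3 -m handwheel '[0,0.1,0,0,0,0,0, 0,0.1,0,0,0,0,0, 0,0.1,0,0,0,0,0]'; python3 f.py
```

```text
time_s: 14.63
tool_pos: [0.5707, -0.1478, 0.2539]
tool_rot: [-0.697, 0.105, 0.701, 0.11]
wrist_force: [-3.1, 13.6, 0.2]
width: 0.272
F -7.0 12.1 0.2 pos mm 3.04 -1.45 253.86 yaw -0.3055 tilt [-0.0042  0.0087]
time_s: 14.88
tool_pos: [0.5706, -0.1481, 0.2539]
tool_rot: [-0.697, 0.104, 0.701, 0.111]
wrist_force: [-1.8, 14.8, 0.3]
width: 0.273
F -6.0 13.6 0.3 pos mm 3.05 -1.76 253.9 yaw -0.3056 tilt [-0.0036  0.01  ]
```

```bash
python3 -m handwheel '[0,0,-0.1,0,0,0,0, 0,0,-0.2,0,0,0,0, 0,0,-0.2,0,0,0,0, 0,0,-0.2,0,0,0,0]'; python3 f.py;  python3 -m handwheel '[0,0,0,0,0,0,0, 0,0,0,0,0,0,0, 0,0,0,0,0,0,0, 0,0,0,0,0,0,0, 0,0,0,0,0,0,0, 0,0,0,0,0,0,0]'; python3 f.py
python3 - <<'E'
from station import arm
import cv2,pickle
for n in ("wrist","side","scene"):
    p=arm.read_camera(n); pickle.dump(p,open(f"y_{n}.pkl","wb")); im=p["image"][:,:,::-1]
    cv2.imwrite(f"pics/y_{n}.png",cv2.resize(im[200:300,260:400],None,fx=5,fy=5,interpolation=cv2.INTER_CUBIC) if n=="wrist" else cv2.resize(im[330:420,260:370],None,fx=5.5,fy=5.5,interpolation=cv2.INTER_CUBIC) if n=="side" else im)
E
```

```text
time_s: 15.22
tool_pos: [0.5713, -0.1483, 0.2539]
tool_rot: [-0.696, 0.104, 0.702, 0.111]
wrist_force: [-5.5, 15.1, 3.2]
width: 0.272
F -9.7 12.8 3.2 pos mm 3.74 -1.76 253.92 yaw -0.3054 tilt [-0.0075  0.0111]
time_s: 15.72
tool_pos: [0.5713, -0.1483, 0.2539]
tool_rot: [-0.696, 0.104, 0.702, 0.111]
wrist_force: [-6.4, 16.5, 3.4]
width: 0.272
F -10.9 13.9 3.4 pos mm 3.75 -1.77 253.94 yaw -0.3053 tilt [-0.0073  0.011 ]
```

View pics/y_wrist.png

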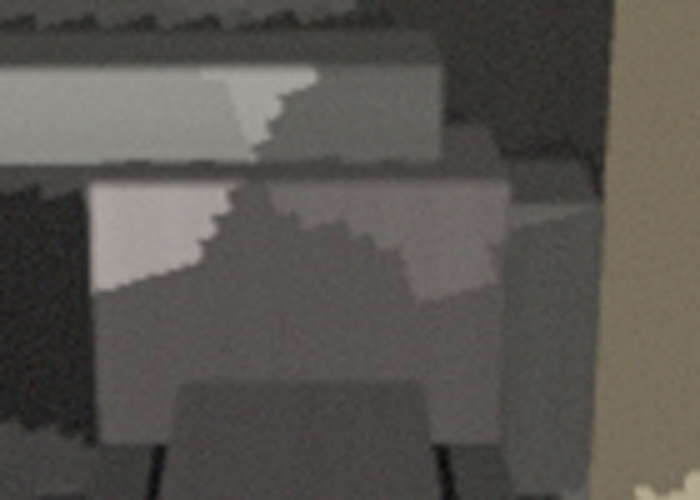

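View pics/y_side.png

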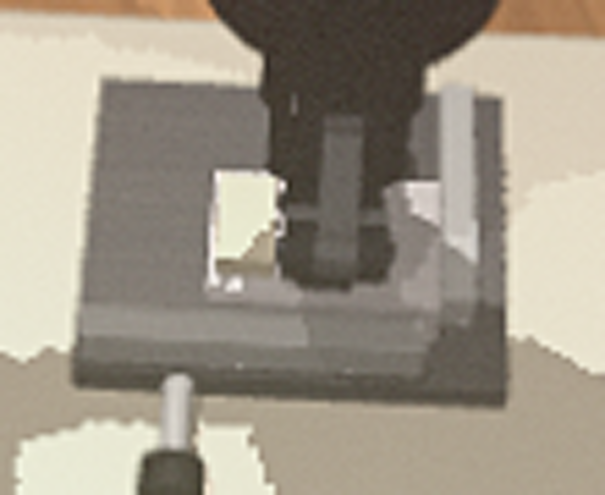

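View pics/y_scene.png

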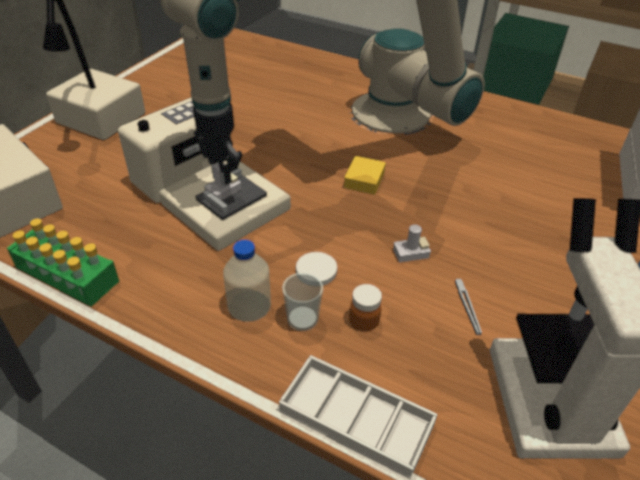

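Over 0.5 s the forces hold steady. The pictures show the holder tight against the end fence (wrist crop row 170) and the side fence (column 505). Resin points away from the end fence, and the bystanders haven't moved.

```bash
python3 - <<'E'
from station import arm
print(arm.hand_in())
E
python3 f.py
```

```text
the job is handed in; nothing more can be done
None
the job is handed in; nothing more can be done
```

I lifted the square-post holder onto the stage and pressed it into the corner against both fences. I handed the job in at about 16 s of the 45 s with the gripper still closed on it. The hand-in gives no verdict, so whether it passed is not confirmed.

**What I did:** I gripped the post across the holder's y faces and set the holder on the plate with its resin block pointing away from the end fence. My first press left about 9 N bearing down on the plate, so the side pushes could have been partly friction. I took most of the load off the plate and redid it: end fence first, then the side fence, then a little more on the end fence.

**Last checks, held steady for 0.5 s:**
- **Push:** about 11 N towards the end fence and 14 N towards the side fence, with a force reading of about 3 N upward at the wrist.
- **Position:** tool height within 0.5 mm of where the holder first touched the plate, and tool tilt about 0.013 rad.
- **Angle:** tool turned −0.305 rad, against a machine angle of −0.298 rad from the camera.
- **Pictures:** no visible gap at either fence, and the other holder and the rest of the bench look unmoved.

**What did not fully agree:**
- **Tool position:** it reads about 4 mm and 2 mm past the camera-derived home position (along the machine's x and y). I put this down to arm flex, tool tilt and camera calibration.
- **Fence forces:** the wrist force alone cannot separate each fence's push from friction. That both fences are loaded rests on the order of contacts, with a clear stiffening at the side fence, and on the pictures.

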